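# Upside down on the drying mat

## Robot

A 7-joint arm with a two-finger parallel gripper is mounted at the origin on the work surface. World frame = base frame: x ahead of the robot, y to its left, z up, the work surface at z = 0. Lengths are in m, angles in rad, forces in N, time in s.
With the tool pointing down it reaches from about 0.4 to 0.85 m from the base axis. Payload 4.4 kg.
Tool frame: the origin (TCP) lies between the finger pads; the fingertips stand 22 mm ahead of it and the grasp point (between the pads) lies 3 mm ahead of it (manip.tcp_to_tips is the distance from the TCP to the fingertips, in m); z points along the fingers, y is the line along which they close (so a half turn about z gives the same grasp; the last joint's range is limited). The gripper opens to 94 mm and grips with 3 to 60 N. Pads are 16 mm wide; open, the fingers measure 119 mm over their backs; the gripper's body (75 mm by 177 mm) begins 78 mm behind the grasp point.
Start: joints at [-1.415, 0.628, 0.038, 1.517, -0.027, 0.996, -0.02], TCP at [0.143, 0.634, 0.227] pointing down, gripper open.
Joint ranges: [-3.06, 3.06], [-0.37, 2.12], [-1.25, 1.32], [0.18, 2.47], [-1.1, 4.24], [0.23, 1.98], [-2.94, 2.94]. Speed limits (rad/s): [2.57, 2.57, 3.14, 3.14, 3.14, 3.14, 3.14].

## Interface

Orientations are given as [roll, pitch, yaw] about the fixed x, y, z axes, in that order (R = Rz(yaw) Ry(pitch) Rx(roll)).
In Python, from station import manip gives the robot as it stands. The module is installed in compiled form; this text tells all that it offers. Calls block until the motion is done:
- manip.movep(position, orientation): joint-space move of the TCP to a pose.
- manip.move_l(position, rate=0.15, frame=None): straight line of the TCP; frame=None keeps the orientation; rate is the mean speed in m/s.
- manip.move_joints(angles): joint-space move.
- manip.open() and manip.close(squeeze=None): open the fingers fully, or close them until they stop; squeeze is the grip in N (None keeps the last).
- manip.dwell(seconds).
- manip.ik(position, orientation): joint angles nearest the present ones, or None.
- manip.get_image(name): name is "scene" or "side" or "wrist"; returns the picture (420x560x3 uint8, red, green, blue); there is no depth.
- manip.camera_model(name): a dict with "vertical_fov" (degrees; the focal length in pixels is half the picture's height over the tangent of half this angle, whatever the lens; pixels are square), "cx", "cy" (the principal point, pixels), "rvec" (rotation vector, rad) and "tvec" (3), from world to camera coordinates, as OpenCV has them. Camera axes: x right, y down, z forward; pixel columns grow to the right and rows downward; lengths in m; the calibration is good to about 2 mm. A picture is of the moment at which its call begins: read the wrist's pose just before it. camera_model takes no time and is no camera call; for the wrist camera it gives the pose at the moment of the call.
A pose or a line that the arm cannot do raises manip.IKError and nothing moves.
- manip.sign_off(): hands the job in; it is judged then, once.
Readings, each from a call of its own:
- manip.read_time(): time.
- manip.read_q(): joint angles.
- manip.read_qvel(): joint speeds.
- manip.read_effort(): joint torques, N m.
- manip.read_eef_pos(): TCP position.
- manip.read_ee_rot(): TCP orientation.
- manip.read_ft_force(): force on the tool from outside, world axes, zero at the start.
- manip.read_ft_torque(): the same for the moment, N m.
- manip.read_width(): finger opening in m.
- manip.read_grip_force(): force on a finger pad.
Only numpy, scipy, OpenCV 4.12 (cv2) and the standard library are available. Lean on these libraries where they do the work, as an engineer would, in place of code of your own. Each camera call takes 0.05 s, during which the arm holds its last target. There are 200 camera calls.

## Task

Three plain steel tumblers have been washed at the shop table: one short tumbler already stands upside down to dry on its cork mat. Take the short tumbler that lies on its side and stand it upside down, mouth flat on the mat, in the middle of the empty cork mat, and let go. Leave the long tumbler and the one already drying as they are.

Things in the scene. Friction and masses are not known exactly. Their poses are not given: they have to be found in the camera images.
- short_tumbler: The tumbler to move: straight-sided steel, open at one end, 60 mm outside diameter, 90 mm long, wall 3 mm, about 0.12 kg. Lies on its side on the table (axis 30 mm up), mouth away from the robot, within 25 deg of world x. Origin: centre of the outside of its closed base; z axis runs from base to mouth (horizontal at first, straight down once upside down).
- tall_tumbler: The long steel tumbler, to be left alone: same shape and 60 mm diameter but 130 mm long, also lying on its side, mouth roughly away from the robot. Either of the two lying tumblers may be on the left. Origin: centre of the outside of its base; z axis from base to mouth.
- dry_tumbler: A short steel tumbler (60 mm diameter, 90 mm long) already standing upside down on the other cork mat, to be left alone. Origin: centre of its base, which is now on top, 96 mm above the table; z axis from base to mouth (pointing down).
- empty_mat_top (a point): Centre of the top face of the empty square cork mat, 110 x 110 mm and 6 mm thick, fixed flat on the table; z up. An identical mat beside it carries the drying tumbler; either may be on the left.
There are look-alikes about, which are no part of the job. What is shaped like the short_tumbler but blue is not meant.

How it is judged:
At the end, for the whole second after the job is handed in: The short tumbler stands at rest, released, upside down (within 10 degrees) with its rim on the empty mat, its axis within 20 mm of the mat's centre; the long tumbler is within 30 mm and the drying tumbler within 20 mm of where they began (angle between short_tumbler's own z axis and vertical above 2.9716 rad and horizontal distance between short_tumbler and empty_mat_top below 0.02 m and z of short_tumbler in the frame of empty_mat_top between 0.085 and 0.095 m and linear speed of short_tumbler below 0.02 m/s and contact force between short_tumbler and the fingers below 0.1 N and distance of tall_tumbler from where it was at the start of the episode below 0.03 m and distance of dry_tumbler from where it was at the start of the episode below 0.02 m); the robot touches nothing.
It fails at once if the long tumbler is pushed away (more than 30 mm) (distance of tall_tumbler from where it was at the start of the episode above 0.03 m).
It fails at once if the drying tumbler is pushed away (more than 20 mm) or knocked over (distance of dry_tumbler from where it was at the start of the episode above 0.02 m).
It also fails if it takes over 54 s, if anything falls off the work surface, if the arm or the gripper's body presses on something with over 40 N, if the wrist force passes 120 N, or if a joint passes its speed limit or range.

## Working session

There is one attempt and no reset: what is moved stays moved. The work goes in short steps, each a Python script; the robot and the scene stay as the last script left them, time stands still between calls to the robot, and variables do not carry over. Pictures are saved under pics/ and viewed, at most 10 in all, crops included, and the job is handed in when it is done.

```bash
mkdir -p pics; cat > h.py <<'E'
import numpy as np, cv2
from station import manip
def K(m):
    f=210/np.tan(np.radians(m["vertical_fov"])/2); return f
def cast(m,u,v,z):
    f=K(m);R=cv2.Rodrigues(np.array(m["rvec"],float))[0];t=np.array(m["tvec"],float)
    c=-R.T@t; d=R.T@np.array([(u-m["cx"])/f,(v-m["cy"])/f,1.]); return c+d*(z-c[2])/d[2]
def proj(m,p):
    f=K(m);R=cv2.Rodrigues(np.array(m["rvec"],float))[0];q=R@np.array(p)+np.array(m["tvec"],float)
    return q[0]/q[2]*f+m["cx"],q[1]/q[2]*f+m["cy"]
def shot(n,name):
    i=manip.get_image(n); cv2.imwrite(f"pics/{name}.png",cv2.cvtColor(i,cv2.COLOR_RGB2BGR)); return i
E
python3 - <<'E'
from h import *
for n in("scene","side"):
    shot(n,n+"0"); m=manip.camera_model(n); print(n,m); R=cv2.Rodrigues(np.array(m["rvec"],float))[0]; print(-R.T@np.array(m["tvec"]))
print(manip.read_ee_rot(),manip.tcp_to_tips,manip.read_time())
E
```

```text
scene {'vertical_fov': 42.58915963638533, 'cx': 276.7640788309407, 'cy': 208.741372589733, 'rvec': array([ 0.9950591 ,  2.64495989, -0.82425236]), 'tvec': array([ 0.4036479 , -0.22812393,  1.41927733])}
[0.94585911 0.48891071 1.04672688]
side {'vertical_fov': 56.69612866822236, 'cx': 282.82187394714293, 'cy': 209.43994549705496, 'rvec': array([ 0.9605442, -2.3138233,  1.236996 ]), 'tvec': array([0.3873195 , 0.28341413, 0.54531798])}
[0.07430228 0.48576805 0.53499555]
[-3.13998015e+00  5.78297046e-05  2.91981856e+00] 0.022 0.1
```

View pics/scene0.png

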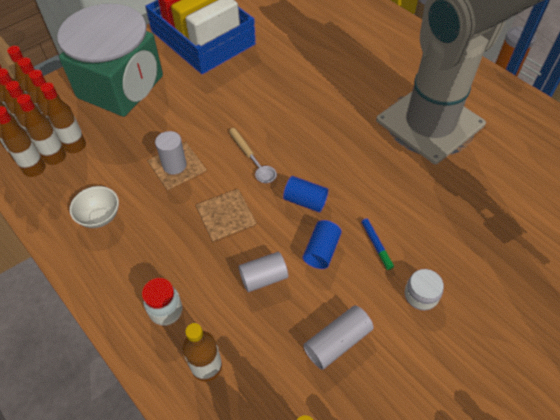

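View pics/side0.png

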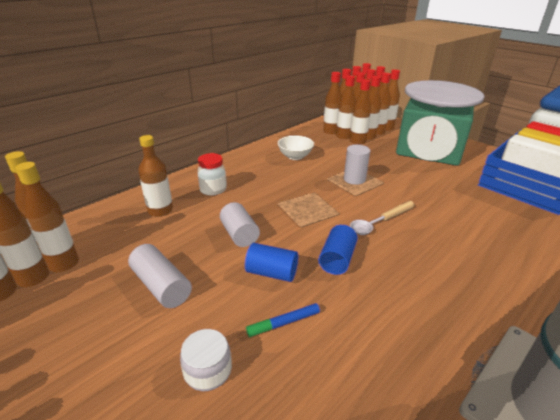

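Scene view: grey lying tumblers at (263,271), which looks short, and (338,337), which looks long. The drying tumbler is at (171,153), the empty mat at (226,214), and the blue look-alikes at (306,193) and (322,244). By the description I choose (263,271). The side view agrees: short at (240,224), long at (160,275), mat at (308,209).

```bash
cat > loc.py <<'E'
from h import *
def grey(n,seed,name=None):
    i=cv2.imread(f"pics/{n}.png"); h=cv2.cvtColor(i,cv2.COLOR_BGR2HSV)
    m=((h[...,1]<75)&(h[...,2]>60)).astype(np.uint8); m=cv2.morphologyEx(m,cv2.MORPH_OPEN,np.ones((3,3)))
    l=cv2.connectedComponents(m)[1]; return (l==l[seed[1],seed[0]]).astype(np.uint8)
def cork(n,box):
    i=cv2.imread(f"pics/{n}.png"); h=cv2.cvtColor(i,cv2.COLOR_BGR2HSV); return h
E
python3 - <<'E'
from loc import *
for n,seeds in(("scene",[(263,271),(338,337),(171,153)]),("side",[(240,224),(160,275),(357,165)])):
    m=manip.camera_model(n)
    for s in seeds:
        k=grey(n+"0",s); c=max(cv2.findContours(k,0,2)[0],key=cv2.contourArea); r=cv2.minAreaRect(c)
        b=cv2.boxPoints(r); M=cv2.moments(c)
        print(n,s,k.sum(),np.round(r[0]),np.round(r[1]),round(r[2]), "centroid@z.03",cast(m,M['m10']/M['m00'],M['m01']/M['m00'],.03).round(3))
        print([cast(m,*p,.03)[:2].round(3).tolist() for p in b])
m=manip.camera_model("scene"); print("mat",cast(m,226,214,.006), cast(m,178,166,.006)); m=manip.camera_model("side"); print(cast(m,308,209,.006))
# blues
m=manip.camera_model("scene"); print("blue",cast(m,306,193,.03),cast(m,322,244,.03),"bottle",cast(m,203,372,0),cast(m,163,315,0),"spoon",cast(m,265,175,.01),cast(m,378,245,.01))
a=cv2.imread("pics/scene0.png")[180:400,180:400]; cv2.imwrite("pics/crop.png",cv2.resize(a,None,fx=2.7,fy=2.7,interpolation=cv2.INTER_CUBIC))
E
```

```text
scene (263, 271) 1284 [263. 271.] [29. 47.] 70 centroid@z.03 [0.625 0.059 0.03 ]
[[0.658, 0.011], [0.563, 0.043], [0.59, 0.106], [0.683, 0.073]]
scene (338, 337) 2213 [338. 336.] [32. 72.] 51 centroid@z.03 [0.607 0.266 0.03 ]
[[0.677, 0.231], [0.525, 0.237], [0.534, 0.301], [0.681, 0.292]]
scene (171, 153) 1010 [170. 152.] [44. 26.] 76 centroid@z.03 [ 0.582 -0.345  0.03 ]
[[0.583, -0.424], [0.523, -0.399], [0.583, -0.269], [0.64, -0.293]]
side (240, 224) 1169 [239. 224.] [47. 28.] 56 centroid@z.03 [0.621 0.06  0.03 ]
[[0.696, 0.07], [0.711, -0.011], [0.553, 0.049], [0.548, 0.117]]
side (160, 275) 2311 [159. 276.] [72. 35.] 45 centroid@z.03 [0.601 0.267 0.03 ]
[[0.684, 0.301], [0.721, 0.229], [0.526, 0.238], [0.507, 0.3]]
side (357, 165) 865 [356. 164.] [23. 40.] 8 centroid@z.03 [ 0.612 -0.362  0.03 ]
[[0.576, -0.25], [0.717, -0.462], [0.654, -0.493], [0.526, -0.278]]
mat [ 0.58496727 -0.12275314  0.006     ] [ 0.58593629 -0.31491077  0.006     ]
[ 0.57839865 -0.12101434  0.006     ]
blue [ 0.41695013 -0.03151883  0.03      ] [0.48446024 0.09284078 0.03      ] bottle [0.84563134 0.13717041 0.        ] [ 0.83709487 -0.0135353   0.        ] spoon [ 0.44448156 -0.1477181   0.01      ] [0.38385345 0.16920827 0.01      ]
```

View pics/crop.png

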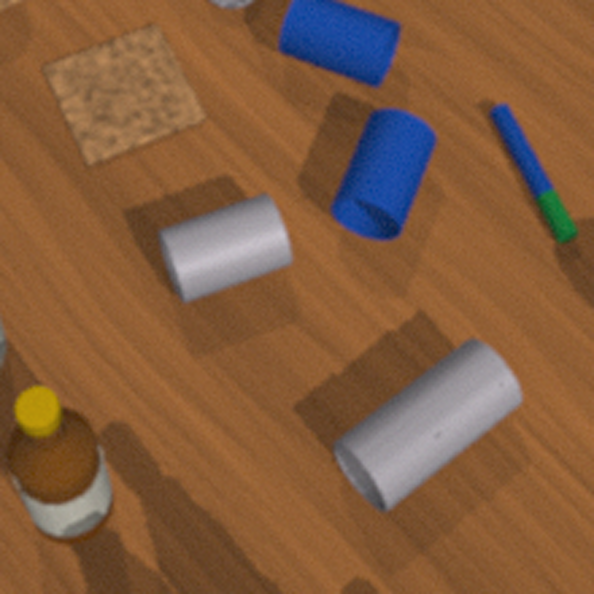

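The crop confirms it: a short grey tumbler, with its mouth to image left (+x), axis about -19°. A blue tumbler lies just behind its base, so I'll need a steep approach. Next I check reachability and take a wrist view from above.

```bash
cat >> h.py <<'E'
from scipy.spatial.transform import Rotation as Ro
def frame(a,psi,flip,place=False):
    """tool elevation a (rad) at grasp: below horizontal, along azimuth psi of the tumbler axis (base->mouth)"""
    h=np.array([np.cos(psi),np.sin(psi),0]); up=np.array([0,0,1.])
    z=(-np.cos(a)*up-np.sin(a)*h) if place else (np.cos(a)*h-np.sin(a)*up)   # rotate h->-up, up->h
    y=np.cross(up,h)*flip; return np.stack([np.cross(y,z),y,z],1)
def rpy(R): return Ro.from_matrix(R).as_euler('xyz')
E
python3 - <<'E'
from h import *
manip.movep([0.56,0.07,0.33],rpy(frame(np.pi/2,0,1)) if 0 else [np.pi,0,0])
print(manip.read_q().round(2) if hasattr(manip.read_q(),'round') else manip.read_q(), manip.read_time())
mm=manip.camera_model("wrist"); np.save("wm.npy",mm,allow_pickle=True); shot("wrist","wrist0")
print(proj(mm,[.62,.06,.03]))
for a in(35,45,50,55,60,65,75):
  a=np.radians(a)
  for f in(1,-1):
    R=frame(a,np.radians(-19),f); g=np.array([.62,.06,.033])
    qg=manip.ik(g-.003*R[:,2],rpy(R))
    out=[]
    for d in range(-180,180,30):
        P=frame(a,np.radians(d),f,True); q=manip.ik(np.array([.582,-.121,.055])-.003*P[:,2],rpy(P)); q2=manip.ik(np.array([.582,-.121,.2])-.003*P[:,2],rpy(P))
        if q is not None and q2 is not None: out.append(d)
    print(round(np.degrees(a)),f,None if qg is None else np.round(qg,2),out)
E
```

```text
[-0.75  0.55  0.94  1.63 -0.47  1.2  -1.27] 2.6167
(np.float64(286.6785889229219), np.float64(127.93254647266315))
35 1 [-0.61  1.09  0.15  2.38  2.49  1.1  -1.94] [-180, -150, -120, -90, -60, -30, 0, 30, 60, 90, 120, 150]
35 -1 [-0.27  1.1  -0.33  2.37  2.35  1.37  1.57] [-180, -150, -120, -90, -60, -30, 0, 30, 60, 90, 120, 150]
45 1 [-0.35  0.94 -0.11  2.32  2.4   0.93 -1.59] [-120, -90, -60, -30, 0, 30, 60, 90, 120, 150]
45 -1 [-0.32  0.94 -0.14  2.32  2.39  0.95  1.58] [-120, -90, -60, -30, 0, 30, 60, 90, 120, 150]
50 1 [-0.26  0.89 -0.19  2.28  2.33  0.81 -1.43] [-120, -90, -60, 30, 60, 90, 120]
50 -1 [-0.41  0.89  0.04  2.28  2.47  0.7   1.51] [-120, -90, -60, 30, 60, 90, 120]
55 1 [-0.18  0.86 -0.24  2.22  2.23  0.69 -1.27] [-150, -120, -90, -60, 30, 60, 90, 120]
55 -1 [-0.38  0.85  0.04  2.23  2.43  0.54  1.61] [-150, -120, -90, -60, 30, 60, 90, 120]
60 1 [-0.24  0.82 -0.11  2.17  2.19  0.47 -1.22] [-150, -120, -90, -60, 30, 60, 90, 120]
60 -1 [-0.34  0.82  0.04  2.17  2.33  0.39  1.76] [-150, -120, -90, -60, 30, 60, 90, 120]
65 1 [ 0.27  0.98 -0.88  2.09  1.79  0.92 -0.59] [-150, -120, -90, -60, 60, 90, 120]
65 -1 [-0.3   0.8   0.03  2.11  2.08  0.26  2.04] [-150, -120, -90, -60, 60, 90, 120]
75 1 [-0.12  0.79 -0.15  1.97  0.98  0.29  0.09] [-150, -120, -90, 60, 90, 120]
75 -1 [-0.53  0.85  0.49  1.98 -1.02  0.27 -1.16] [-150, -120, -90, 60, 90, 120]
```

View pics/wrist0.png

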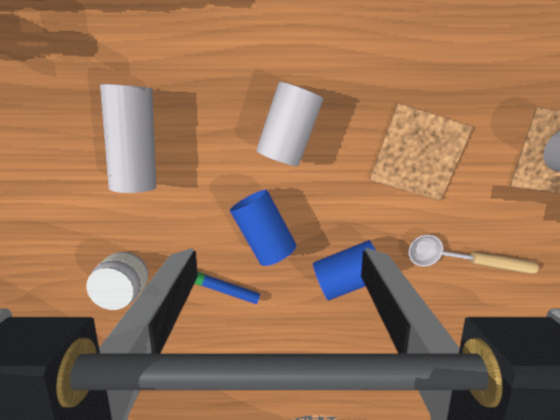

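Wrist view: short tumbler at (290,123), empty mat centre at about (422,150), blue tumbler behind at (263,228), long tumbler at (130,138). I measure from this view.

```bash
python3 - <<'E'
from loc import *
mm=np.load("wm.npy",allow_pickle=True).item()
k=grey("wrist0",(290,123)); c=max(cv2.findContours(k,0,2)[0],key=cv2.contourArea); b=cv2.boxPoints(cv2.minAreaRect(c))
B=np.array([cast(mm,*p,.03)[:2] for p in b]); print(k.sum(),b.round(),B.round(4).tolist())
print([np.linalg.norm(B[i]-B[i-1]).round(3) for i in range(4)])
M=cv2.moments(c); print("cen",cast(mm,M['m10']/M['m00'],M['m01']/M['m00'],.035).round(4))
for n,m,box in(("wrist0",mm,(360,95,485,205)),("scene0",manip.camera_model("scene"),(190,185,262,242))):
    i=cv2.imread(f"pics/{n}.png");x0,y0,x1,y1=box;h=cv2.cvtColor(i,cv2.COLOR_BGR2HSV)[y0:y1,x0:x1]
    v=cv2.GaussianBlur(h,(5,5),0)
    t,w=cv2.threshold(v[...,2],0,1,cv2.THRESH_OTSU); w=cv2.morphologyEx(w,cv2.MORPH_CLOSE,np.ones((7,7))); w=cv2.morphologyEx(w,cv2.MORPH_OPEN,np.ones((9,9)))
    c=max(cv2.findContours(w,0,2)[0],key=cv2.contourArea)+np.array([x0,y0]); r=cv2.minAreaRect(c)
    C=np.array([cast(m,*p,.006)[:2] for p in cv2.boxPoints(r)]); print(n,"mat",r,C.round(3).tolist(),C.mean(0).round(4))
print("blue near end",cast(mm,268,193,.03).round(3),cast(mm,235,207,.03).round(3))
qs=[]
for f in(1,-1):
  for a in (50,55):
    a=np.radians(a);R=frame(a,np.radians(-19),f); qg=np.array(manip.ik(np.array([.62,.06,.033])-.003*R[:,2],rpy(R)))
    for d in range(-180,180,15):
        P=frame(a,np.radians(d),f,True); q=manip.ik(np.array([.582,-.121,.055])-.003*P[:,2],rpy(P))
        if q is not None: print(f,round(np.degrees(a)),d,np.round(q,2),round(abs(np.array(q)-qg).max(),2))
E
```

```text
3579 [[254. 153.]
 [279.  80.]
 [324.  95.]
 [300. 168.]] [[0.5876, 0.1025], [0.6785, 0.0703], [0.6607, 0.0129], [0.5675, 0.0418]]
[np.float64(0.064), np.float64(0.096), np.float64(0.06), np.float64(0.098)]
cen [0.6258 0.0574 0.035 ]
wrist0 mat ((422.0, 155.0), (98.0, 124.0), 90.0) [[0.647, -0.038], [0.648, -0.204], [0.512, -0.228], [0.512, -0.048]] [ 0.5797 -0.1297]
scene0 mat ((227.5, 213.0), (56.0, 67.0), 90.0) [[0.591, -0.241], [0.47, -0.133], [0.571, -0.013], [0.684, -0.113]] [ 0.5789 -0.1249]
blue near end [0.533 0.085 0.03 ] [0.513 0.131 0.03 ]
1 50 -165 [ 0.94  1.08 -0.7   2.4   3.28  0.77  2.44] 3.87
1 50 -150 [ 1.15  1.15 -0.88  2.24  3.32  0.33  2.72] 4.15
1 50 -135 [ 1.31  1.34 -1.18  2.06  1.26  0.26 -1.24] 1.57
1 50 -120 [ 0.87  1.01 -0.39  1.87 -0.97  0.67  1.  ] 3.3
1 50 -105 [ 0.84  1.05 -0.41  1.67 -0.63  0.87  0.82] 2.96
1 50 -90 [ 0.67  1.08 -0.21  1.48 -0.59  1.17  0.93] 2.93
1 50 -75 [ 0.5   1.13 -0.01  1.29 -0.59  1.43  1.06] 2.92
1 50 -60 [ 0.42  1.19  0.02  1.12 -0.48  1.6   1.14] 2.81
1 50 -45 [ 0.34  1.25  0.02  0.97 -0.35  1.75  1.23] 2.68
1 50 -30 [ 0.27 
[... 3422 characters left out ...]
-1 55 -60 [ 0.19  1.35  0.68  1.05 -0.95  1.94 -1.71] 3.38
-1 55 -45 [ 0.19  1.36  0.52  0.88 -0.72  1.97 -1.69] 3.3
-1 55 -30 [ 0.27  1.36  0.04  0.74 -0.25  1.98 -1.78] 3.39
-1 55 15 [-0.19  1.42  0.7   0.82 -0.25  1.91 -0.98] 2.68
-1 55 30 [-0.31  1.37  0.7   0.97 -0.13  1.72 -0.83] 2.56
-1 55 45 [-0.43  1.32  0.7   1.16 -0.02  1.5  -0.73] 2.44
-1 55 60 [-0.55  1.27  0.7   1.36  0.09  1.24 -0.65] 2.34
-1 55 75 [-0.66  1.24  0.73  1.57  0.19  0.96 -0.6 ] 2.24
-1 55 90 [-0.78  1.22  0.78  1.79  0.29  0.65 -0.58] 2.18
-1 55 105 [-0.89  1.26  0.89  2.    0.41  0.28 -0.57] 2.18
-1 55 120 [-0.26  0.99 -0.14  2.18  1.76  1.08 -1.58] 3.19
-1 55 135 [ 0.18  1.14 -0.7   2.35  2.08  1.61 -1.43] 3.04
```

```bash
cat >> h.py <<'E'
A=np.radians(55); PSI=np.radians(-18.4); F=-1
Rg=frame(A,PSI,F); G=np.array([.6236,.0570,.0315])
D=np.radians(75); Rp=frame(A,D,F,True); MAT=np.array([.581,-.122])
def tcp(p,R): return np.asarray(p)-.003*R[:,2]
E
python3 - <<'E'
from h import *
mm=np.load("wm.npy",allow_pickle=True).item()
print("mat",cast(mm,421.75,151,.006).round(4),cast(manip.camera_model("scene"),225.5,214.9,.006).round(4))
for z in(.045,.2,.3): print(np.round(manip.ik(tcp([*MAT,z],Rp),rpy(Rp)),2))
manip.open()
manip.movep(tcp(G-.16*Rg[:,2],Rg),rpy(Rg)); print(np.round(manip.read_q(),2),manip.read_time())
mg=manip.camera_model("wrist"); shot("wrist","wrist1")
print(proj(mg,G),proj(mg,G+np.array([np.cos(PSI),np.sin(PSI),0])*.045),proj(mg,G-np.array([np.cos(PSI),np.sin(PSI),0])*.045))
for z in(.045,.2,.3):
  q=manip.ik(tcp([*MAT,z],Rp),rpy(Rp)); print(np.round(q,2))
print(manip.ik(tcp(G+[0,0,.27],Rg),rpy(Rg)))
E
```

```text
mat [ 0.588  -0.1283  0.006 ] [ 0.5874 -0.1215  0.006 ]
[-0.66  1.25  0.73  1.57  0.18  0.95 -0.6 ]
[-0.66  1.    0.71  1.58  0.33  1.13 -0.56]
[-0.65  0.85  0.69  1.52  0.41  1.28 -0.51]
[-0.76  0.55  0.4   2.37  2.28  0.29  1.67] 5.375
(np.float64(277.6295169079755), np.float64(201.14587828831526)) (np.float64(277.6542829781157), np.float64(159.0311270114223)) (np.float64(277.60255202353187), np.float64(246.99971763919493))
[-0.68  1.27  0.77  1.57  0.12  0.94 -0.55]
[-0.68  1.02  0.78  1.58  0.28  1.11 -0.51]
[-0.76  0.95  0.96  1.53  0.21  1.22 -0.32]
[-1.09437047  0.55508742  1.14778138  2.05916907 -0.77761826  0.33366419
 -1.37269865]
```

View pics/wrist1.png

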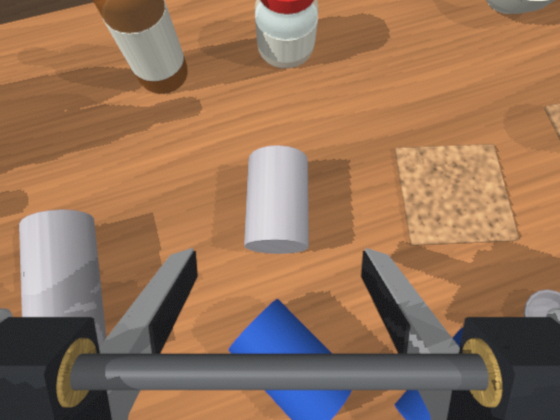

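The wrist view is aligned with the tumbler axis (tumbler at column 277, base at row 247). The mat corners are about (396,147), (495,145), (516,239) and (412,243). Grasping now.

```bash
python3 - <<'E'
from h import *
mg=manip.camera_model("wrist")
print("mat",np.mean([cast(mg,*p,.006) for p in((396,147),(495,145),(516,239),(412,243))],0).round(4))
manip.move_l(tcp(G,Rg),rate=.1)
print(manip.read_eef_pos(),manip.read_ft_force())
manip.close(25); manip.dwell(.3)
print(manip.read_width(),manip.read_grip_force(),manip.read_ft_force(),manip.read_time())
for h in (.15,.2,.27):
    try: manip.move_l(tcp(G+[0,0,h],Rg),rate=.12)
    except manip.IKError as e: print(h,e); break
print(manip.read_eef_pos(),np.round(manip.read_q(),2),manip.read_width(),manip.read_time())
for z in(.06,.2,.3): print(np.round(manip.ik(tcp([*MAT,z],Rp),rpy(Rp)),2))
E
```

```text
mat [ 0.5841 -0.1258  0.006 ]
[0.62190975 0.05783244 0.03439299] [ 0.51064221  0.52540365 -0.26424352]
0.060372495782145714 24.9449772387743 [0.38855679 0.70577687 0.30249164] 8.1
0.27 the arm cannot follow that straight line within its joint ranges
[0.62172248 0.05747959 0.23352966] [-0.51  0.45  0.23  2.13  1.3   0.26  2.84] 0.06003896036750597 10.575
[-0.81  1.44  1.14  1.58 -0.33  0.97 -0.14]
[-0.81  1.2   1.14  1.58 -0.1   1.07 -0.16]
[-0.81  1.04  1.14  1.53  0.05  1.19 -0.16]
```

```bash
sed -i 's/MAT=np.array(\[.581,-.122\])/MAT=np.array([.586,-.125])/' h.py; python3 - <<'E'
from h import *
manip.movep(tcp([*MAT,.28],Rp),rpy(Rp)); print(np.round(manip.read_q(),2),manip.read_width(),manip.read_time())
manip.move_l(tcp([*MAT,.09],Rp),rate=.12); print(manip.read_eef_pos(),manip.read_ft_force())
s=shot("side","side1"); shot("scene","scene1")
a=cv2.imread("pics/side1.png")[60:330,180:460]; b=cv2.imread("pics/scene1.png")[60:330,100:380]
cv2.imwrite("pics/both.png",cv2.resize(np.hstack([a,b]),None,fx=1.42,fy=1.42))
for n in("side","scene"):
    m=manip.camera_model(n); print(n,proj(m,[*MAT,.045]),proj(m,[*MAT,.135]))
E
```

```text
[-0.8   1.07  1.14  1.53  0.02  1.17 -0.16] 0.06042014701529086 13.1167
[ 0.58697609 -0.12267314  0.09246736] [-0.66822538 -0.49795821 -0.56640339]
side (np.float64(307.53698401925857), np.float64(193.58720856474838)) (np.float64(309.4739271236587), np.float64(159.79130056756503))
scene (np.float64(223.50977051296604), np.float64(204.0677984678917)) (np.float64(219.6100615263867), np.float64(179.92243843826049))
```

View pics/both.png

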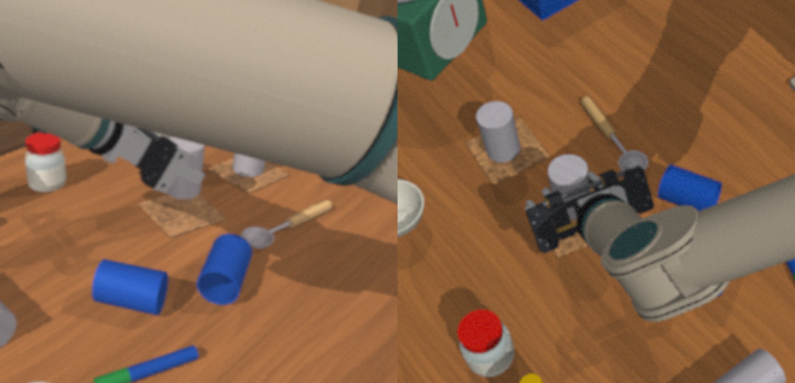

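The tumbler is upside down over the mat, with its base at (567,168) in the right half as predicted. I lower it under a force guard.

```bash
python3 - <<'E'
from h import *
manip.move_l(tcp([*MAT,.060],Rp),rate=.08); manip.dwell(.2); f0=np.array(manip.read_ft_force())
z=.060
while z>.040:
    z-=.0015; manip.move_l(tcp([*MAT,z],Rp),rate=.03); f=np.array(manip.read_ft_force())-f0
    if f[2]>2.5: break
print(z,f,manip.read_time())
manip.open(); manip.dwell(.4)
manip.move_l(tcp(np.array([*MAT,z])-.14*Rp[:,2],Rp),rate=.12); print(manip.read_time(),manip.read_ft_force())
shot("side","side2"); shot("scene","scene2"); shot("wrist","wrist2")
a=cv2.imread("pics/wrist2.png"); b=cv2.imread("pics/scene2.png")
cv2.imwrite("pics/end.png",cv2.resize(np.hstack([a,b]),(800,300)))
mg=manip.camera_model("wrist"); m=manip.camera_model("scene"); print(proj(mg,[*MAT,.096]),proj(m,[*MAT,.096]))
E
```

```text
0.05099999999999999 [0.65728986 2.02766273 4.46524669] 17.175
19.5917 [-0.22625593 -0.27144391 -0.31632859]
(np.float64(278.7470325899587), np.float64(254.5221561238562)) (np.float64(221.36017191542834), np.float64(190.75838685913862))
```

View pics/end.png

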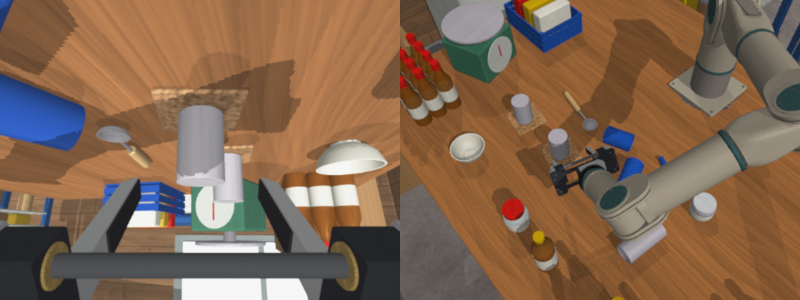

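The wrist and scene views show the tumbler upright-inverted and centred on the mat, released. The drying and long tumblers are unmoved, at (521,108) and (643,243).

```bash
python3 -c "
from station import manip
manip.dwell(.5); print(manip.sign_off())"
```

```text
the job is handed in; nothing more can be done
None
```

The short tumbler stands upside down and released near the middle of the empty mat, with the long and drying tumblers unmoved in the final pictures; the job was handed in at about 20 s, and the sign-off returned no verdict.

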